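# Hook the drip grate back into its tray

### The arm

A 6-joint arm with a two-finger parallel gripper is mounted at the origin on a cart in front of the work surface, level with it; the furniture and walls round the work are solid. World frame = base frame: x ahead of the robot, y to its left, z up, the work surface at z = 0. Lengths are in mm, angles in rad, forces in N, time in s.
With the tool pointing down it reaches from about 300 to 775 mm from the base axis. Payload 14.6 kg.
Tool frame: the origin (TCP) lies at the very end of the fingers, on their centre line; the grasp point (between the pads) lies 19 mm behind it; z points along the fingers, y is the line along which they close (so a half turn about z gives the same grasp; the last joint's range is limited). The gripper opens to 94 mm and grips with 3 to 60 N. Pads are 16 mm wide; open, the fingers measure 119 mm over their backs; the gripper's body (75 mm by 177 mm) begins 78 mm behind the grasp point.
Start: joints at [-1.408, 0.3, 1.521, -0, 1.321, -0.067], TCP at [125.274, -535.533, 205.446] pointing down, gripper open.
Joint ranges: [-3.03, 3.03], [-0.79, 2.21], [0.23, 2.52], [-1.04, 4.18], [0, 3.07], [-2.55, 2.55]. Speed limits (rad/s): [2.22, 2.22, 2.57, 3.14, 3.14, 3.14].

### API

Orientations are given as [roll, pitch, yaw] about the fixed x, y, z axes, in that order (R = Rz(yaw) Ry(pitch) Rx(roll)).
In Python, from cell import manip gives the robot as it stands.
- The arm moves only by the tool servo_tool, never from a script. Its argument "motion" is a list that holds one entry, the list of rows, each a list of 7 numbers: the shift along the world's x, y, z as a fraction of full scale, then the turn, a rotation vector about the world's x, y, z as a fraction of full scale, then the closure, from 0 (fully open) to 1 (shut). In form: [[[x, y, z, rx, ry, rz, gripper], ...]]. A call has 1 to 10 rows; each row is the pose to reach, as a shift and turn from the pose commanded when the call began, turning the shorter way round; what a row does not reach only later rows make up. Full scale, the value 1, is 0.5 m for a shift and pi rad for a turn. A row lasts 1/10 s, in which the tool goes at most 50 mm and 8.59 degrees, less where a joint would pass 70% of its speed; a pose out of reach is approached as far as the arm can. A call with a number of a shift or a turn outside -1 to 1 is refused whole. A call with a gripper value outside its range is refused whole. The fingers move at their own pace and stop on an object; "newtons" is the grip in N (left out, the last holds). Time passes only in rows, so rows that repeat a pose let the fingers close. It gives the time, the measured TCP pose, the force, the opening and the grip force at its end, in the units of the state.
- manip.read_state(): the state, without advancing time (a new reading comes with each control period).
- manip.camera(name): name is "scene" or "top" or "wrist"; returns a dict with "frame" (480x640x3 uint8, red, green, blue), "range_z" (480x640 float32, mm along the optical axis (not along the pixel's ray), 0 where there is no reading), "vfov" (degrees; the focal length in pixels is half the picture's height over the tangent of half this angle, whatever the lens; pixels are square), "cx", "cy" (the principal point, pixels), "cam_to_world" (4x4, takes a point from camera to world coordinates). Camera axes: x right, y down, z forward; pixel columns grow to the right and rows downward; lengths in mm; the calibration is good to about 2 mm. A picture is of the moment at which its call begins.
- manip.sign_off(): hands the job in; it is judged then, once.
The state is a dict: "clock": time; "joints": joint angles; "qd": joint speeds; "effort": joint torques, N m; "eef_pos": TCP position; "eef_rot": TCP orientation; "wrist_force": force on the tool from outside, world axes, zero at the start; "moment": the same for the moment, N m; "finger_gap": finger opening in mm; "finger_force": force on a finger pad.
Only numpy, scipy, OpenCV 4.12 (cv2) and the standard library are available. Lean on these libraries where they do the work, as an engineer would, in place of code of your own. Each camera call takes 0.05 s, during which the arm holds its last target. There are 200 camera calls.

### The job

Put the larger of the two steel drip grates back into the grey drip tray: slip one of its long edges in under the tray's overhanging lip, then swing the other long edge down so that the grate lies flat on the ledge inside. Let go of it, and leave the smaller grate, the mug and the candle where they stand.

Things in the scene. Friction and masses are not known exactly. Their poses are not given: they have to be found in the camera images.
- tray: Grey plastic drip tray, open on top, fixed, 116 (x) by 140 mm (y). Origin: centre of its underside, on the surface; z up. Inside x -53..53, y -65..65 mm. A flat ledge 18 to 24 mm wide runs all round inside at height 16 mm, the well in the middle is deeper. Walls 5 mm thick; side and +x walls 34 mm high, -x wall 43 mm. The lip is at the -x end, roughly towards the robot.
- tray_lip (a point): Middle of the free lower edge of the tray's lip, at (-27, 0, 38) mm in the tray's frame, same axes. The 5 mm thick steel lip runs the whole width and juts 26 mm inwards over the ledge, 22 mm above it. The opening left (80 mm) is shorter than the grate, so it must go in tilted, about 20 degrees, edge first. Home, the grate's origin is 16 mm above the tray's, within 8 mm in x and 10 in y.
- grate: The larger steel drip grate (loose, 0.1 to 0.25 kg), 90 (x) by 110 mm (y), 6 mm thick, same if turned half round. Origin: centre of its underside; z up. In its middle stands a black grip fin 44 mm long (x), 12 mm thick (y), top 50 mm above the origin: pinch it across y. Long edges at x = +-45 mm. It lies flat left of the tray, nearer or farther than the smaller grate, yaw within 0.3 rad.
- small_grate: A smaller grate of another tray, 68 by 68 mm, 6 mm thick, with the same grip fin; loose. It does not belong here: leave it. Origin: centre of its underside.
- mug: White mug with a blue pattern, 62 mm across (88 mm with its handle), 50 mm high, standing beyond the tray; loose. Origin: middle of its underside, handle included.
- candle: Candle in a clear glass, 76 mm across, 90 mm high, standing to the right of the tray; loose. Origin: centre of its underside. Behind it, from y = -0.07 m to the right and x beyond 0.46 m, stands a fixed row of books up to 0.28 m tall: pass over or in front of them.

How it is judged:
By the outcome, as a careful person would: the job done as asked, in the order asked, and still so for the second after the job is handed in, with the robot touching nothing.
It also fails if it takes over 48 s, if anything falls off the work surface, if the arm or the gripper's body presses on something with over 40 N, if the wrist force passes 120 N, or if a joint passes its speed limit or range.

## Working session

There is one attempt and no reset: what is moved stays moved. The work goes in short steps, Python scripts to look and compute and a tool call to move; the robot and the scene stay as the last step left them, time stands still between calls to the robot, and variables do not carry over. Pictures are saved under pics/ and viewed, at most 10 in all, crops included, and the job is handed in when it is done.

Besides the shell and the picture viewer there is one more tool, called after "Request:" by a JSON object that holds its "fn" and its "kwargs". servo_tool: Moves the arm, as the interface text tells. Its arguments: {"type":"object","properties":{"motion":{"type":"array"},"newtons":{"type":"number"}},"required":["motion"]}

```bash
mkdir -p pics; cat > h.py <<'E'
import numpy as np, cv2
from cell import manip
def cloud(c):
    h,w=c["range_z"].shape; f=h/2/np.tan(np.radians(c["vfov"])/2)
    u,v=np.meshgrid(np.arange(w),np.arange(h)); z=c["range_z"].astype(float)
    p=np.stack([(u-c["cx"])/f*z,(v-c["cy"])/f*z,z],-1)
    T=np.array(c["cam_to_world"]); return p@T[:3,:3].T+T[:3,3]
def snap(n,tag):
    c=manip.camera(n); np.save(f"pics/{tag}.npy",cloud(c)); cv2.imwrite(f"pics/{tag}.png",c["frame"][:,:,::-1]); return c
E
python3 - <<'E'
from h import *
for n in("top","scene"):
    c=snap(n,n+"0"); print(n,c["vfov"],np.round(c["cam_to_world"],2).tolist())
print(manip.read_state())
E
```

```text
top 57.36030990822539 [[-0.02, -0.99, 0.13, 451.72], [-1.0, 0.02, 0.01, 110.73], [-0.01, -0.13, -0.99, 908.09], [0.0, 0.0, 0.0, 1.0]]
scene 43.62392976633202 [[-0.63, -0.38, 0.68, -318.51], [-0.77, 0.33, -0.54, 789.28], [-0.02, -0.86, -0.5, 727.08], [0.0, 0.0, 0.0, 1.0]]
{'clock': 0.1, 'joints': array([-1.40760578e+00,  3.00410786e-01,  1.52151444e+00, -1.01801319e-05,
        1.32069992e+00, -6.66040552e-02]), 'qd': array([ 0.00027614,  0.0016307 , -0.00153558, -0.00067401,  0.00070192,
       -0.00113971]), 'effort': array([ 1.38827159e-03, -5.32641864e+01, -3.53285336e+01,  7.09580909e-02,
        2.34950980e-02, -5.44933255e-05]), 'eef_pos': array([ 125.23185635, -535.31232259,  204.94760629]), 'eef_rot': array([-3.14056180e+00, -5.88783168e-05,  2.29797101e-01]), 'wrist_force': array([-0.37686804, -0.10976297, -0.19941467]), 'moment': array([ 0.02761066, -0.0345433 , -0.0260974 ]), 'finger_force': 0.0, 'finger_gap': 94.41325552487076}
```

View pics/top0.png

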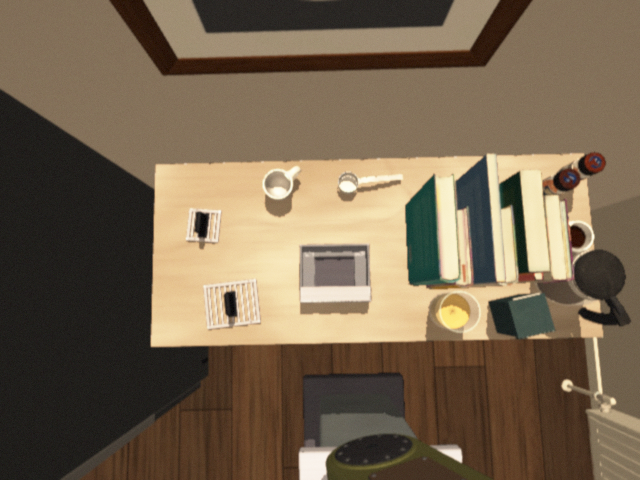

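View pics/scene0.png

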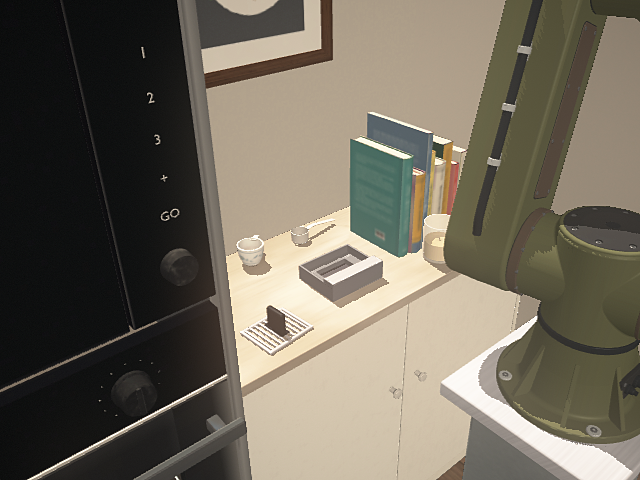

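The top view shows the larger grate at about px (231,304), fin on top, and the tray at (335,273) with its lip at the bottom (robot side). The small grate is at (204,226), the mug at (280,184), the candle at (457,313), and a tall cabinet stands at the left. The scene view confirms this layout, with the grate at about (277,327).

```bash
python3 - <<'E'
from h import *
P=np.load("pics/top0.npy"); S=np.load("pics/scene0.npy")
def box(n,m):
    p=P[m].reshape(-1,3) if m is not None else P
    return p
def rect(name,win,zl,zh,C=P):
    u0,v0,u1,v1=win; q=C[v0:v1,u0:u1].reshape(-1,3); q=q[(q[:,2]>zl)&(q[:,2]<zh)]
    if len(q)<5: print(name,len(q));return
    r=cv2.minAreaRect(q[:,:2].astype(np.float32)); print(name,len(q),np.round(r[0],1),np.round(r[1],1),round(r[2],1),"z med/max",np.round(np.percentile(q[:,2],[5,50,95]),1),"lo",q.min(0).round(),"hi",q.max(0).round())
g=(195,270,270,335)
rect("table",(260,200,300,240),-20,20); rect("grate",g,3,12); rect("fin",g,40,60)
rect("small",(180,200,226,248),3,12); rect("smallfin",(180,200,226,248),40,60)
t=(290,235,380,310)
rect("tray",t,24,60);rect("trayhi",t,39.5,60);rect("ledge",t,10,22)
rect("mug",(255,160,305,205),15,70);rect("candle",(425,285,490,340),30,120);rect("spoon",(330,165,408,200),5,100)
gs=(235,295,320,358)
rect("S grate",gs,3,12,S);rect("S fin",gs,44,60,S);rect("S tray",(290,240,390,305),24,60,S);rect("S trayhi",(290,240,390,305),39.5,60,S)
# cabinet left face
q=P[150:350,0:200].reshape(-1,3);q=q[q[:,2]>80];print("cab",q.min(0) if len(q) else 0)
for n in("top0","scene0"):
    pass
im=cv2.imread("pics/top0.png")[230:345,180:390]; cv2.imwrite("pics/c1.png",cv2.resize(im,None,fx=3.8,fy=3.8,interpolation=2))
E
```

```text
table 1588 [615.2 192.2] [82.9 84.3] 88.8 z med/max [-2.3  0.3  2.8] lo [573. 150.  -4.] hi [658. 233.   5.]
grate 1436 [445.8 292. ] [129.9 151.2] 0.4 z med/max [3.3 5.7 8.6] lo [381. 216.   3.] hi [511. 368.  11.]
fin 153 [441.9 292. ] [43.3 12.4] 4.9 z med/max [42.3 49.2 51.9] lo [421. 284.  40.] hi [463. 298.  54.]
small 694 [609.6 353.6] [101.3  95.2] 0.2 z med/max [3.3 6.  8.7] lo [559. 306.   3.] hi [660. 401.  11.]
smallfin 146 [604.9 351.4] [12.7 42.7] 83.2 z med/max [41.7 49.  52.1] lo [584. 343.  40.] hi [626. 359.  54.]
tray 1541 [498.6  79.9] [139.2 115.6] 89.0 z med/max [31.4 42.3 45.4] lo [440.  10.  24.] hi [556. 150.  48.]
trayhi 1116 [455.7  80.6] [138.9  30.9] 89.5 z med/max [40.7 43.  45.6] lo [440.  11.  40.] hi [472. 150.  48.]
ledge 1319 [512.   80.5] [130.6  79.6] 89.1 z med/max [13.6 16.2 19.1] lo [471.  15.  10.] hi [552. 146.  22.]
mug 570 [680.  180.8] [60.2 81. ] 9.8 z med/max [17.  42.2 50.7] lo [648. 145.  15.] hi [716. 220.  54.]
candle 1747 [ 425.7 -132.3] [104.8  86. ] 87.4 z med/max [41.2 47.1 90.8] lo [ 382. -186.   30.] hi [470. -82. 120.]
spoon 396 [682.6   0.9] [134.4  42.8] 87.0 z med/max [ 6.  20.1 26.9] lo [663. -67.   5.] hi [706.  68.  30.]
S grate 1293 [457.6 282.2] [169.3 190.7] 51.6 z med/max [3.2 5.6 8.6] lo [359. 164.   3.] hi [584. 384.  12.]
S fin 123 [440.  293.8] [43.7 13.3] 5.9 z med/max [44.5 49.3 52. ] lo [418. 286.  44.] hi [462. 301.  53.]
S tray 1513 [495.9  41.1] [226.2 122.2] 87.8 z med/max [25.3 35.7 44.9] lo [435. -72.  24.] hi [559. 154.  49.]
S trayhi 616 [456.3  80.9] [144.2  36.1] 89.6 z med/max [40.6 43.3 45.7] lo [438.   9.  40.] hi [474. 153.  49.]
cab [365.73922048 110.72885218  80.05171633]
```

View pics/c1.png

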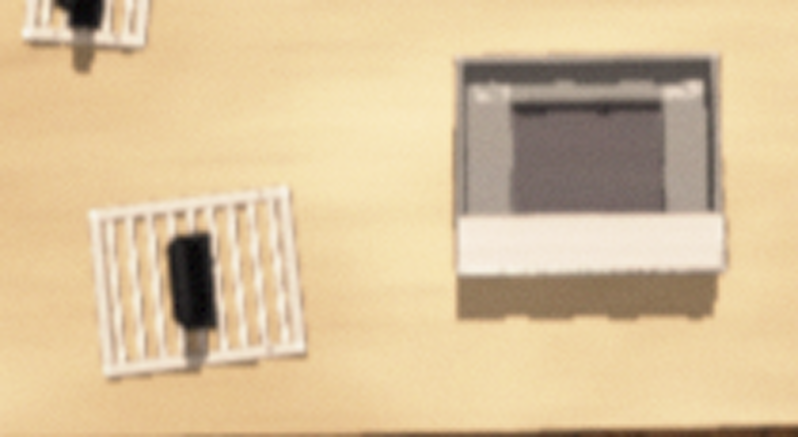

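The crop shows the grate's fin at (190,280) with its edges at a yaw of about +5° after camera correction. The tray's opening faces +x of the lip at row ~213. Both views agree:

| Item | Position / size |
|---|---|
| Grate fin | centre (441, 293), top at z = 50 |
| Tray | centre (499, 80), yaw ≈ 0 |

Now I'll approach, keeping in front of the books.

Request:
{"fn": "servo_tool", "kwargs": {"motion": [[[0.51,0.41,0.09,0,0,0,0.3],[0.51,0.41,0.09,0,0,0,0.3],[0.51,0.41,0.09,0,0,0,0.3],[0.51,0.41,0.09,0,0,0,0.3],[0.51,0.41,0.09,0,0,0,0.3],[0.51,0.41,0.09,0,0,0,0.3],[0.51,0.41,0.09,0,0,0,0.3],[0.55,1,0.07,0,0,-0.046,0.3],[0.55,1,0.07,0,0,-0.046,0.3],[0.55,1,0.07,0,0,-0.046,0.3]]], "newtons": 30}}

```text
clock: 1.1
eef_pos: [390.0, -180.0, 245.0]
eef_rot: [-3.141, 0.0, 0.085]
wrist_force: [0.8, 0.3, 0.1]
finger_gap: 66.2
finger_force: 0.0
```

Request:
{"fn": "servo_tool", "kwargs": {"motion": [[[0.102,0.946,-0.2,0,0,0,0.3],[0.102,0.946,-0.2,0,0,0,0.3],[0.102,0.946,-0.2,0,0,0,0.3],[0.102,0.946,-0.2,0,0,0,0.3],[0.102,0.946,-0.2,0,0,0,0.3],[0.102,0.946,-0.2,0,0,0,0.3],[0.102,0.946,-0.2,0,0,0,0.3],[0.102,0.946,-0.2,0,0,0,0.3],[0.102,0.946,-0.2,0,0,0,0.3],[0.102,0.946,-0.2,0,0,0,0.3]]]}}

```text
clock: 2.1
eef_pos: [440.8, 293.8, 144.3]
eef_rot: [3.141, 0.001, 0.087]
wrist_force: [0.2, -1.2, 0.9]
finger_gap: 65.5
finger_force: 0.0
```

Request:
{"fn": "servo_tool", "kwargs": {"motion": [[[0,0,0,0,0,0,0.3],[0,0,0,0,0,0,0.3]]]}}

```text
clock: 2.3
eef_pos: [441.0, 291.3, 144.8]
eef_rot: [3.141, 0.001, 0.087]
wrist_force: [-0.1, -0.1, -0.7]
finger_gap: 65.8
finger_force: 0.0
```

```bash
python3 - <<'E'
from h import *
print(manip.read_state()["eef_pos"],manip.read_state()["eef_rot"])
c=snap("wrist","w1"); P=np.load("pics/w1.npy")
for zl,zh in((3,10),(40,56)):
    q=P.reshape(-1,3); q=q[(q[:,2]>zl)&(q[:,2]<zh)&(abs(q[:,0]-441)<90)&(abs(q[:,1]-292)<75)]
    if len(q): print(len(q),cv2.minAreaRect(q[:,:2].astype(np.float32)),q[:,2].mean())
E
```

```text
[440.95599463 291.26080588 144.76539076] [3.14088065e+00 1.24838572e-03 8.66143522e-02]
6315 ((430.46240234375, 292.9993896484375), (116.64147186279297, 123.12808227539062), 9.702432632446289) 5.943011988035456
741 ((441.4992980957031, 291.0832214355469), (43.02684020996094, 11.613606452941895), 5.2289719581604) 49.397078061716954
```

View pics/w1.png

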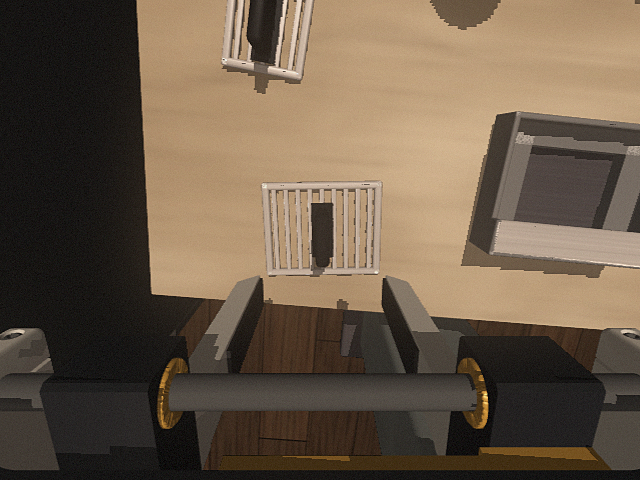

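The wrist view shows the fin at (321,235), midway between the fingers. It measures (441.5, 291), yaw 0.09, top at 49, so the tool is aligned. Descending and gripping.

Request:
{"fn": "servo_tool", "kwargs": {"motion": [[[0,0,-0.1,0,0,0,0.3],[0,0,-0.18,0,0,0,0.3],[0,0,-0.23,0,0,0,0.3],[0,0,-0.26,0,0,0,0.3],[0,0,-0.26,0,0,0,0.3],[0,0,-0.26,0,0,0,0.5],[0,0,-0.26,0,0,0,1],[0,0,-0.26,0,0,0,1],[0,0,-0.26,0,0,0,1],[0,0,-0.26,0,0,0,1]]], "newtons": 45}}

```text
clock: 3.35
eef_pos: [441.5, 291.2, 15.8]
eef_rot: [-3.141, -0.001, 0.085]
wrist_force: [-0.4, 0.5, -0.2]
finger_gap: 29.2
finger_force: 0.0
```

Request:
{"fn": "servo_tool", "kwargs": {"motion": [[[0,0,0,0,0,0,1],[0,0,0,0,0,0,1],[0,0,0,0,0,0,1],[0,0,0,0,0,0,1]]]}}

```text
clock: 3.75
eef_pos: [441.4, 291.2, 15.4]
eef_rot: [-3.142, 0.0, 0.085]
wrist_force: [-0.4, -0.0, 0.6]
finger_gap: 11.8
finger_force: 45.0
```

Request:
{"fn": "servo_tool", "kwargs": {"motion": [[[0,0,0.06,0,0,0,1],[0,0,0.14,0,0,0,1],[0,0,0.24,0,0,0,1],[0.03,-0.08,0.24,0,0,-0.01,1],[0.07,-0.16,0.24,0,0,-0.02,1],[0.1,-0.24,0.24,0,0,-0.03,1],[0.13,-0.32,0.24,0,0,-0.03,1],[0.167,-0.39,0.24,0,0,-0.03,1],[0.167,-0.422,0.24,0,0,-0.03,1],[0.167,-0.422,0.24,0,0,-0.03,1]]]}}

```text
clock: 4.75
eef_pos: [524.6, 78.5, 134.9]
eef_rot: [3.141, 0.001, -0.012]
wrist_force: [-0.1, 0.5, -1.6]
finger_gap: 11.7
finger_force: 45.0
```

Request:
{"fn": "servo_tool", "kwargs": {"motion": [[[0,0,0,0,-0.03,0,1],[0,0,0,0,-0.06,0,1],[0,0,0,0,-0.09,0,1],[0,0,0,0,-0.111,0,1],[0,0,0,0,-0.111,0,1],[0,0,0,0,-0.111,0,1],[0,0,0,0,-0.111,0,1]]]}}

```text
clock: 5.45
eef_pos: [525.2, 80.6, 135.6]
eef_rot: [-3.138, -0.348, -0.009]
wrist_force: [-0.1, -0.2, -1.9]
finger_gap: 11.6
finger_force: 45.0
```

```bash
python3 - <<'E'
from h import *
s=manip.read_state();print(s["eef_pos"],s["eef_rot"],s["finger_gap"],s["wrist_force"],s["moment"])
snap("scene","s2");snap("wrist","w2")
S=np.load("pics/s2.npy"); im=cv2.imread("pics/s2.png")[150:330,230:450]; cv2.imwrite("pics/s2c.png",cv2.resize(im,None,fx=3,fy=3,interpolation=2))
for n in("s2","w2"):
    q=np.load(f"pics/{n}.npy").reshape(-1,3); q=q[(q[:,0]>425)&(q[:,0]<600)&(abs(q[:,1]-80)<75)&(q[:,2]>60)&(q[:,2]<150)]
    # plane coords relative to nominal grate frame
    t=np.radians(20);d=q-s["eef_pos"]; ex=np.array([np.cos(t),0,np.sin(t)]);n_=np.array([-np.sin(t),0,np.cos(t)])
    a=d@ex;h=d@n_+15.5;b=d[:,1]; m=(h>0)&(h<12)
    if m.sum()>20: print(n,m.sum(),np.percentile(a[m],[1,99]),np.percentile(b[m],[1,99]),np.polyfit(a[m],h[m],1),np.polyfit(b[m],h[m],1))
E
```

```text
[525.15055786  80.59230932 135.59117564] [-3.13817058 -0.34753278 -0.00912252] 11.61728904840792 [-0.14323064 -0.18498972 -1.91136864] [-0.02357579  0.33690926 -0.00752174]
s2 1032 [-45.63402776  43.97560074] [-53.01581612  56.53122591] [-2.34047604e-03  5.55488838e+00] [-1.17843459e-04  5.57257428e+00]
w2 12152 [-32.76084527  44.8306495 ] [-54.69821594  53.29403863] [1.29914048e-03 5.70269992e+00] [1.07589084e-03 5.72355710e+00]
```

View pics/s2c.png

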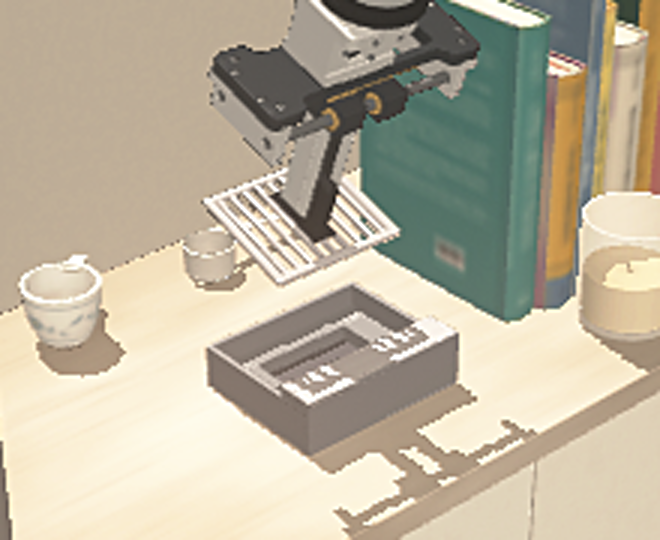

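The scene crop shows the tilted grate above the tray, +x edge up. It is firmly and squarely held, and its fitted plane matches the nominal one. Descending next.

Request:
{"fn": "servo_tool", "kwargs": {"motion": [[[0,0,-0.06,0,0,0,1],[-0.01,0,-0.11,0,0,0,1],[-0.01,0,-0.14,0,0,0,1],[-0.01,0,-0.16,0,0,0,1],[-0.01,0,-0.173,0,0,0,1],[-0.01,0,-0.173,0,0,0,1],[-0.01,0,-0.173,0,0,0,1]]]}}

```text
clock: 6.25
eef_pos: [520.3, 80.1, 49.5]
eef_rot: [-3.138, -0.349, -0.01]
wrist_force: [-0.4, 0.9, -1.9]
finger_gap: 11.7
finger_force: 45.0
```

Request:
{"fn": "servo_tool", "kwargs": {"motion": [[[-0.01,0,0,0,0,0,1],[-0.02,0,0,0,0,0,1],[-0.03,0,0,0,0,0,1],[-0.04,0,0,0,0,0,1],[-0.048,0,0,0,0,0,1],[-0.048,0,0,0,0,0,1],[-0.048,0,0,0,0,0,1]]]}}

```text
clock: 6.95
eef_pos: [496.0, 80.1, 49.1]
eef_rot: [-3.138, -0.349, -0.01]
wrist_force: [0.6, -0.1, -1.6]
finger_gap: 11.9
finger_force: 45.0
```

```bash
python3 - <<'E'
from h import *
s=manip.read_state();print(s["eef_pos"],s["eef_rot"],s["finger_gap"],s["wrist_force"],s["moment"])
snap("scene","s3"); im=cv2.imread("pics/s3.png")[190:320,270:420]; cv2.imwrite("pics/s3c.png",cv2.resize(im,None,fx=4,fy=4,interpolation=2))
E
```

```text
[495.9952148   80.14745148  49.06651224] [-3.13828064 -0.34905326 -0.00952158] 11.870895037986694 [ 0.62902497 -0.05710796 -1.64239507] [-0.01279173  0.28889009  0.02410249]
```

View pics/s3c.png

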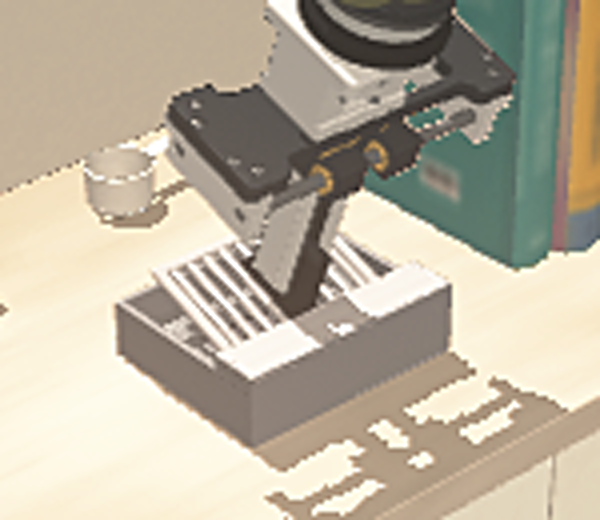

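The crop shows the near long edge under the lip (around (330,330)), the far edge raised above the tray's back wall, and no contact force. Swinging it down now.

Request:
{"fn": "servo_tool", "kwargs": {"motion": [[[0.003,0,-0.006,0,0.022,0,1],[0.0055,0,-0.0125,0,0.044,0,1],[0.0075,0,-0.019,0,0.067,0,1],[0.009,0,-0.026,0,0.089,0,1],[0.01,0,-0.034,0,0.111,0,1],[0.01,0,-0.034,0,0.111,0,1],[0.01,0,-0.034,0,0.111,0,1]]]}}

```text
clock: 7.7
eef_pos: [500.9, 80.1, 31.6]
eef_rot: [3.142, -0.001, -0.009]
wrist_force: [-0.9, -0.1, -1.8]
finger_gap: 11.7
finger_force: 45.0
```

Request:
{"fn": "servo_tool", "kwargs": {"motion": [[[0,0,-0.001,0,0,0,1],[0,0,-0.002,0,0,0,1]]]}}

```text
clock: 7.9
eef_pos: [500.7, 80.1, 31.4]
eef_rot: [3.142, -0.001, -0.009]
wrist_force: [-3.5, -1.4, 10.2]
finger_gap: 11.7
finger_force: 45.0
```

It has seated: +10 N from the ledge. Releasing in stages, then straight up.

Request:
{"fn": "servo_tool", "kwargs": {"motion": [[[0,0,0,0,0,0,0.8],[0,0,0,0,0,0,0.65],[0,0,0,0,0,0,0.6],[0,0,0,0,0,0,0.6],[0,0,0.02,0,0,0,0.6],[0,0,0.06,0,0,0,0.6],[0,0,0.14,0,0,0,0.6],[0,0,0.24,0,0,0,0.6],[0,0,0.3,0,0,0,0.6],[0,0,0.3,0,0,0,0.6]]]}}

```text
clock: 8.9
eef_pos: [502.5, 80.3, 186.0]
eef_rot: [-3.141, -0.008, -0.009]
wrist_force: [0.4, -0.2, -0.7]
finger_gap: 37.7
finger_force: 0.0
```

Request:
{"fn": "servo_tool", "kwargs": {"motion": [[[-0.2,0,0.1,0,0,0,0.6],[-0.2,0,0.1,0,0,0,0.6],[-0.2,0,0.1,0,0,0,0.6],[-0.2,0,0.1,0,0,0,0.6],[-0.2,0,0.1,0,0,0,0.6]]]}}

```text
clock: 9.4
eef_pos: [401.4, 80.1, 230.5]
eef_rot: [3.142, 0.0, -0.009]
wrist_force: [0.4, 1.2, 0.7]
finger_gap: 37.6
finger_force: 0.0
```

```bash
python3 - <<'E'
from h import *
s=manip.read_state();print(s["clock"],s["eef_pos"],s["wrist_force"])
snap("scene","s4");snap("top","t4")
for n in("s4","t4"):
    q=np.load(f"pics/{n}.npy").reshape(-1,3); q=q[(abs(q[:,0]-500)<52)&(abs(q[:,1]-80)<60)]
    m=(q[:,2]>18)&(q[:,2]<27)&(q[:,0]>475)
    if m.sum()>50: print(n,m.sum(),q[m].min(0),q[m].max(0),np.linalg.lstsq(np.c_[q[m][:,:2]-[500,80],np.ones(m.sum())],q[m][:,2],rcond=None)[0])
    f=q[(q[:,2]>55)&(q[:,2]<75)]
    if len(f)>8: print("fin",cv2.minAreaRect(f[:,:2].astype(np.float32)),np.median(f[:,2]))
a=cv2.imread("pics/s4.png")[190:320,270:420];b=cv2.imread("pics/t4.png")[150:350,150:390]
a=cv2.resize(a,(400,347));b=cv2.resize(b,(400,333));o=np.zeros((347,800,3),np.uint8);o[:,:400]=a;o[:333,400:]=b;cv2.imwrite("pics/f.png",o)
E
```

```text
9.4 [401.38737161  80.09122461 230.46473932] [0.38805699 1.22924475 0.70176901]
s4 381 [494.21734425  20.39798176  18.03445405] [551.95402256 136.92885136  26.41979888] [2.36808484e-03 3.63451789e-04 2.19406966e+01]
fin ((499.0186462402344, 81.33985900878906), (15.95440673828125, 44.23880386352539), 87.57254028320312) 63.53214651072187
t4 1130 [475.1582251   20.64911681  18.01216744] [551.97312096 139.52817719  26.82828202] [-1.85760628e-03  5.79270029e-03  2.15681666e+01]
fin ((500.3953552246094, 80.65414428710938), (11.774286270141602, 42.35736846923828), 88.58704376220703) 65.5708664307889
```

View pics/f.png

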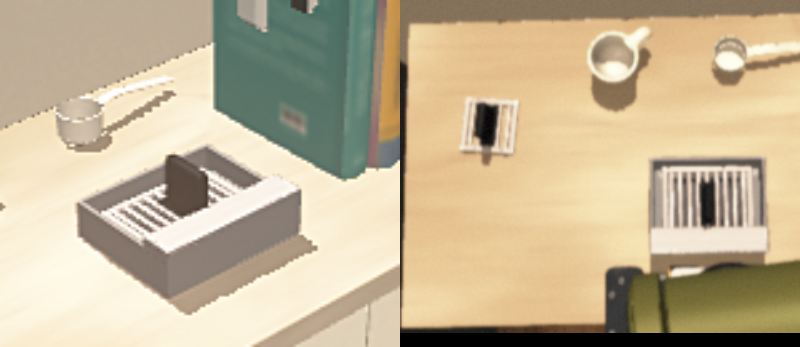

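Both views show the grate flat in the tray with its near edge under the lip. Its top is at z ≈ 22 and it is centred at about (500, 81). The small grate and mug have not moved, and the arm is clear.

```bash
python3 -c "
from cell import manip
print(manip.sign_off())"
```

```text
the job is handed in; nothing more can be done
None
```

The larger grate lies flat on the tray's ledge with its near edge under the lip. The gripper has let go, nothing else was touched, and I handed the job in after about 9.5 s of robot time.

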